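# Lever open a punching jig and hold its anvil plate against the fence

## Robot

A 7-joint arm with a two-finger parallel gripper is mounted at the origin on a cart in front of the work surface, level with it; the furniture and walls round the work are solid. World frame = base frame: x ahead of the robot, y to its left, z up, the work surface at z = 0. Lengths are in m, angles in rad, forces in N, time in s.
With the tool pointing down it reaches from about 0.4 to 0.85 m from the base axis. Payload 4.5 kg.
Tool frame: the origin (TCP) lies midway between the tips of the shut fingers; the grasp point (between the pads) lies 19 mm behind it (r.grip_point_offset is the distance from the TCP to the grasp point, in m); z points along the fingers, y is the line along which they close (so a half turn about z gives the same grasp; the last joint's range is limited). The gripper opens to 88 mm and grips with 3 to 60 N. Pads are 18 mm wide; open, the fingers measure 123 mm over their backs; the gripper's body (75 mm by 187 mm) begins 45 mm behind the grasp point.
Start: joints at [-1.088, 0.689, -0.195, 1.565, 0.157, 0.902, -0.215], TCP at [0.271, 0.563, 0.215] pointing down, gripper open.
Joint ranges: [-3.01, 3.01], [-0.46, 2.08], [-1.47, 1.51], [0.13, 2.56], [-1, 4.14], [0.04, 2.09], [-2.66, 2.66]. Speed limits (rad/s): [2.57, 2.57, 3.14, 3.14, 3.14, 3.14, 3.14].

## Interface

Orientations are given as a unit quaternion [x, y, z, w].
In Python, from plant import r, optics gives the robot as it stands.
- The arm moves only by the shell command python3 -m pendant 'ROWS' [OPENING] [FORCE]. ROWS is JSON, a list of rows, each a list of 6 numbers: the shift along the tool's x, y, z as a fraction of full scale, then the turn, a rotation vector about the tool's x, y, z as a fraction of full scale. A call has 1 to 5 rows; each row shifts and turns the commanded pose from where the row before left it, along the tool's axes as they then stand; what a row does not reach is not made up. Full scale, the value 1, is 0.025 m for a shift and pi rad for a turn. A row lasts 1/12 s, in which the tool goes at most 41.7 mm and 7.16 degrees, less where a joint would pass 70% of its speed; a pose out of reach is approached as far as the arm can. A call with a number of a shift or a turn outside -1 to 1 is refused whole. A call with a gripper value outside its range is refused whole. OPENING is the opening, from -1 (shut) to 1 (fully open), set as the call begins (- or left out, the last holds). The fingers move at their own pace and stop on an object; FORCE is the grip in N (left out, the last holds). Time passes only in rows, so rows that do not move let the fingers close. It gives the time, the measured TCP pose, the force, the opening and the grip force at its end, in the units of the state.
- r.get_state(): the state, without advancing time (a new reading comes with each control period).
- optics.snapshot(name): name is "scene" or "top" or "wrist"; returns (picture, depth): 400x640x3 uint8, blue, green, red; 400x640 float32, m along the optical axis (not along the pixel's ray), 0 where there is no reading.
- optics.calibration(name): a dict with "vfov" (degrees; the focal length in pixels is half the picture's height over the tangent of half this angle, whatever the lens; pixels are square), "cx", "cy" (the principal point, pixels), "cam_to_world" (4x4, takes a point from camera to world coordinates); the wrist camera has in their place "tool_from_camera" (4x4, takes a point from camera to tool coordinates, whose origin is the TCP and whose axes are the flange's). Camera axes: x right, y up, looking along -z (the intrinsics and any distortion apply to the point x, -y, -z); pixel columns grow to the right and rows downward; lengths in m; the calibration is good to about 2 mm. A picture is of the moment at which its call begins: read the wrist's pose just before it. calibration takes no time and is no camera call.
- r.finish_job(): hands the job in; it is judged then, once.
The state is a dict: "clock": time; "q": joint angles; "qd": joint speeds; "joint_torque": joint torques, N m; "tool_pos": TCP position; "eef_rot": TCP orientation; "contact_force": force on the tool from outside, world axes, zero at the start; "moment": the same for the moment, N m; "opening": opening from 0.0 (shut) to 1.0 (fully open); "finger_force": force on a finger pad.
Only numpy, scipy, OpenCV 4.12 (cv2) and the standard library are available. Lean on these libraries where they do the work, as an engineer would, in place of code of your own. Each camera call takes 0.05 s, during which the arm holds its last target. There are 200 camera calls.

## Task

The anvil plate in the punching jig has come loose under its two slack screws: lever up the jig's hinged cover leaf with the screwdriver blade, getting under its front edge, and swing it right over so that it stays open. Then, with the tip of the screwdriver, gently slide the anvil plate back square against the rear fence and keep pressing it there with a steady push of about 10 newtons, so that I can tighten the screws. Finish while still holding the screwdriver and pressing; leave the other things on the bench alone.

Things in the scene. Friction and masses are not known exactly. Their poses are not given: they have to be found in the camera images.
- jig: hole-punching jig fixed to the bench: dark steel base, x -80..90, y +-85, z 0..16 mm, origin at bench level, x points from the open front to the rear fence (front face at x 45, z 16..32). Slack screws at x 10, y +-40 (heads up to z 33); 12 mm leaf rests at x -60, y +-53
- leaf (a joint): hinged cover leaf of the jig, grey-painted aluminium with four small brass bushes in its top, 112 mm wide (y) and 144 mm long, 5 mm thick, 0.2 kg, no handle. 0 = shut, lying level over the plate, underside at z 34; grows as its front edge swings up and to the rear, to its stop at 1.85 rad. Light hinge: it falls shut before upright and falls open past about 1.6 rad, then stays
- jig_hinge (a point): middle of the leaf's hinge axis, at x 72, z 36.5 mm of the jig; the axis runs along the jig's y
- leaf_edge (a point): lower front edge of the leaf, middle of its width; shut: at x -72, z 31 of the jig, its turned-down lip 4 mm thick. The pry gap under it, down to the base (z 16), is 15 mm high; between x -68 and the plate the clear height is 18
- fence: rear fence of the jig, ground steel bar 12 x 116 x 16.5 mm, fixed on the base; origin in the middle of its underside, x points to the rear. (Keep clear of the fixed blue vice, 120 mm high, in front of the jig to its right: world x up to 0.38, y -0.08 to 0.04)
- fence_face (a point): middle of the fence's front face, 6 mm above the base
- anvil_plate: loose aluminium plate 70 (x) x 112 (y) x 12 mm, 0.2 to 0.35 kg, lying on the base under the leaf; origin in the middle of its underside, axes like the jig's. Its two slots (9.5 mm wide, along x) ride on the 6 mm screws, so it only slides along x (1 to 4 N to slide it; plate, fence and jig are rigid); it starts 8 to 18 mm short of the fence
- anvil_front (a point): middle of the plate's front face (6 mm above the base), where to push
- anvil_rear (a point): middle of the plate's rear face, 6 mm above the base; meets fence_face when home
- screwdriver: screwdriver 188 mm long, 70 g, lying on the bench to the right of the jig, blade pointing away from the robot, side by side with the awl (either may be the outer one): fluted red handle 90 mm long and 25 mm thick, round steel shaft 98 mm long and 7 mm thick. Origin under its middle at bench level; blade points along -y, handle spans y 4..94 mm. As it lies the blade slopes down by 3 degrees
- screwdriver_tip (a point): end of the blade, on the shaft's axis, 4 mm above the bench as it lies
- screwdriver_handle (a point): middle of the handle, on its axis, 13 mm above the bench as it lies; 139 mm from the tip
- awl: leather awl, 146 mm long, turned brown wooden bulb handle and short spike, lying beside the screwdriver; leave alone. Origin under its middle
- tape_measure: yellow pocket tape measure 98 x 31 x 65 mm at the right edge; leave alone
- thread_spool_4: small cream thread spool, 38 mm wide, 49 mm high, standing at the right, nearer the back; leave alone
- wax_block: small cream block of wax 62 x 34 x 24 mm lying at the left; leave alone

How it is judged:
On the way, in this order (a step that is already met when the one before it is completed fails the run):
1. the leaf is being lifted by the screwdriver (value of joint leaf above 0.25 rad and contact force between screwdriver and leaf above 0.2 N), for 0.1 s.
2. the leaf stands open past upright (value of joint leaf above 1.7 rad), for 0.2 s.
At the end, for the whole second after the job is handed in: leaf open (over 1.7 rad); anvil plate within 2 mm of the fence and square to it within 2 degrees, at rest; plate presses the fence with 5 to 20 N, pushed by the screwdriver (over 4 N) that the fingers hold clear of the bench; the others within 20 mm of where they stood (value of joint leaf above 1.7 rad and contact force between anvil_plate and fence between 5 and 20 N and contact force between screwdriver and anvil_plate above 4 N and contact force between the fingers and screwdriver above 2 N and x of anvil_rear in the frame of fence_face above -0.002 m and angle between the x axis of anvil_plate and the x axis of jig, either way round below 0.035 rad and height (world z) of screwdriver_handle above 0.016 m and linear speed of anvil_plate below 0.01 m/s); the arm keeps its last pose, push and grip.
It fails at once if another thing on the bench is shifted by more than 20 mm (distance of any of awl, tape_measure, thread_spool_4, wax_block from where it was at the start of the episode above 0.02 m).
It fails at once if the plate is rammed against the fence with more than 40 N (contact force between anvil_plate and fence above 40 N).
It also fails if it takes over 61 s, if anything falls off the work surface, if the arm or the gripper's body presses on something with over 40 N, if the wrist force passes 120 N, or if a joint passes its speed limit or range.

## Working session

There is one attempt and no reset: what is moved stays moved. The work goes in short steps, Python scripts to look and compute and a shell command to move; the robot and the scene stay as the last step left them, time stands still between calls to the robot, and variables do not carry over. Pictures are saved under pics/ and viewed, at most 10 in all, crops included, and the job is handed in when it is done.

```bash
ls; mkdir -p pics
python3 - <<'E'
from plant import r, optics
import cv2, numpy as np
for n in ("top","scene"):
    p,d=optics.snapshot(n); cv2.imwrite(f"pics/{n}0.png",p); np.save(f"pics/{n}0.npy",d)
    c=optics.calibration(n); print(n,c)
print(optics.calibration("wrist")); print(r.get_state()); print(r.grip_point_offset)
E
```

```text
pics
top {'vfov': 45.54802373094569, 'cx': 316.7427027956613, 'cy': 194.23317180928356, 'cam_to_world': array([[ 4.11826040e-02,  9.71919071e-01, -2.31683649e-01,
         2.25123456e-01],
       [-9.99150738e-01,  3.97491118e-02, -1.08540651e-02,
        -6.47195012e-02],
       [-1.34005365e-03,  2.31933888e-01,  9.72730629e-01,
         1.62811374e+00],
       [ 0.00000000e+00,  0.00000000e+00,  0.00000000e+00,
         1.00000000e+00]])}
scene {'vfov': 51.70704722069841, 'cx': 316.6672596818971, 'cy': 200.9720446299353, 'cam_to_world': array([[ 0.99137307,  0.10553631, -0.0777273 ,  0.46883997],
       [-0.13099743,  0.81758013, -0.56071597, -0.75567552],
       [ 0.0043724 ,  0.56606079,  0.82435191,  1.07813826],
       [ 0.        ,  0.        ,  0.        ,  1.        ]])}
{'vfov': 62.80051397347191, 'cx': 319.6984184854155, 'cy': 197.41072444207975, 'tool_from_camera': array([[-8.73506179e-04,  9.54963114e-01,  2.96723252e-01,
         7.70685935e-02],
       [ 9.99999367e-01,  1.04460961e-03, -4.18093366e-04,
         1.15128774e-03],
       [-7.09223704e-04,  2.96722699e-01, -9.54963422e-01,
        -1.69646320e-01],
       [ 0.00000000e+00,  0.00000000e+00,  0.00000000e+00,
         1.00000000e+00]])}
{'clock': 0.1, 'q': array([-1.0881875 ,  0.68993638, -0.19430092,  1.56653003,  0.15735621,
        0.90276816, -0.21509419]), 'qd': array([ 0.00061383, -0.00232665, -0.0015199 , -0.00248974,  0.00060699,
       -0.00105719,  0.00010799]), 'joint_torque': array([-2.21774946e-01, -5.30696011e+01, -1.44414023e+00, -1.57633674e+01,
       -8.06818530e-02, -1.79922134e-01,  1.10086580e-02]), 'tool_pos': array([0.27100242, 0.56223153, 0.21398508]), 'eef_rot': array([ 2.22533642e-01,  9.74924353e-01, -1.13156321e-03, -5.66924300e-05]), 'contact_force': array([ 0.63594484, -0.55801453, -0.6291378 ]), 'moment': array([-0.06626285, -0.03581583, -0.03178848]), 'finger_force': 0.0, 'opening': 1.0010344673283815}
0.0187
```

View pics/top0.png

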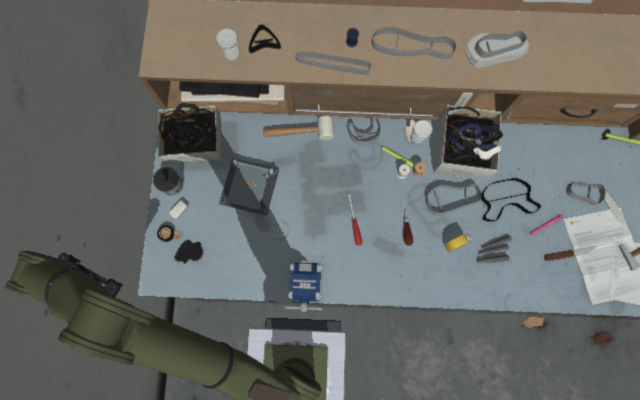

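View pics/scene0.png

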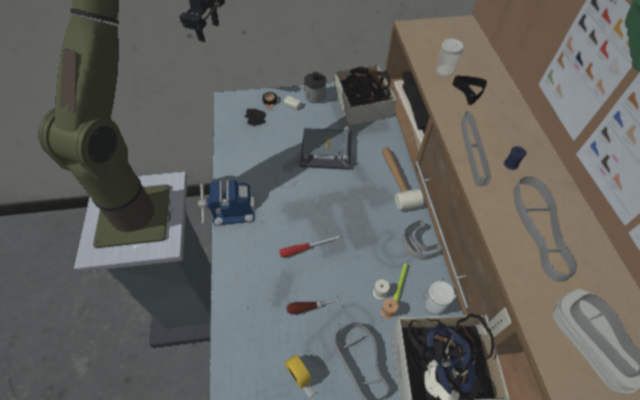

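```bash
cat > h.py <<'E'
from plant import r, optics
import cv2, numpy as np
from scipy.spatial.transform import Rotation as R
def cal(n,st=None):
    c=optics.calibration(n); f=200/np.tan(np.radians(c['vfov']/2))
    if n=='wrist':
        T=np.eye(4);T[:3,:3]=R.from_quat(st['eef_rot']).as_matrix();T[:3,3]=st['tool_pos'];M=T@c['tool_from_camera']
    else: M=c['cam_to_world']
    return f,c['cx'],c['cy'],M
def ray(C,u,v,z):  # pixel -> point on plane z
    f,cx,cy,M=C; d=M[:3,:3]@np.array([(u-cx)/f,-(v-cy)/f,-1]); o=M[:3,3]
    return o+d*(z-o[2])/d[2]
def depthpt(C,u,v,dep):
    f,cx,cy,M=C; return M[:3,:3]@(dep*np.array([(u-cx)/f,-(v-cy)/f,-1]))+M[:3,3]
def px(C,p):
    f,cx,cy,M=C; q=M[:3,:3].T@(np.asarray(p)-M[:3,3]); return cx+f*q[0]/-q[2], cy-f*q[1]/-q[2]
def snap(n,name=None):
    st=r.get_state(); p,d=optics.snapshot(n)
    if name: cv2.imwrite(f'pics/{name}.png',p); np.save(f'pics/{name}.npy',d)
    return p,d,cal(n,st)
E
python3 - <<'E'
from h import *
a=cv2.imread('pics/top0.png')[145:225,205:295]; b=cv2.imread('pics/scene0.png')[115:180,290:365]
a=cv2.resize(a,(400,355),interpolation=3);b=cv2.resize(b,(400,355),interpolation=3)
cv2.imwrite('pics/crop1.png',np.hstack([a,b]))
for n in('top','scene'):
    p=cv2.imread(f'pics/{n}0.png');d=np.load(f'pics/{n}0.npy');C=cal(n)
    hsv=cv2.cvtColor(p,cv2.COLOR_BGR2HSV)
    m=((hsv[...,0]<8)|(hsv[...,0]>172))&(hsv[...,1]>150)&(hsv[...,2]>60)
    k,l,s,c=cv2.connectedComponentsWithStats(m.astype('uint8'))
    for i in range(1,k):
        if s[i,4]>40:
            ys,xs=np.where(l==i); pt=np.c_[xs,ys].astype(np.float32)
            rc=cv2.minAreaRect(pt)
            print(n,s[i],c[i],rc,ray(C,*c[i],.02), hsv[l==i].mean(0))
            vx=cv2.fitLine(pt,2,0,.01,.01).ravel(); print(' line',vx)
C=cal('top');d=np.load('pics/top0.npy')
for u,v in[(349,196),(248,186),(330,220),(240,175),(260,190)]: print(u,v,depthpt(C,u,v,d[v,u]))
E
```

```text
top [353 220   8  25 108] [356.47222222 232.75925926] ((356.0588073730469, 231.73533630371094), (24.253562927246094, 5.093247413635254), 75.96376037597656) [ 0.47895384 -0.18746466  0.02      ] [  0.80555556 167.26851852 140.56481481]
 line [1.9923817e-01 9.7995108e-01 3.5647223e+02 2.3275926e+02]
top [405 223   7  21 101] [407.55445545 234.67326733] ((408.0, 233.0), (20.0, 6.0), 90.0) [ 0.47950665 -0.36115122  0.02      ] [  5.41584158 161.05940594  74.45544554]
 line [1.2438809e-01 9.9223363e-01 4.0755444e+02 2.3467326e+02]
scene [281 245  28  11 141] [292.80141844 249.89361702] ((294.35003662109375, 249.0500030517578), (6.008327484130859, 27.828041076660156), 71.56504821777344) [ 0.47820662 -0.19630772  0.02      ] [  0.79432624 160.33333333 123.39716312]
 line [ 9.6237272e-01 -2.7173287e-01  2.9280142e+02  2.4989362e+02]
349 196 [ 0.61005843 -0.15967188  0.00465443]
248 186 [0.62420603 0.19150694 0.0344558 ]
330 220 [ 0.52211932 -0.09619044  0.00471902]
240 175 [0.65970996 0.22043858 0.04434473]
260 190 [0.61031788 0.14834619 0.0401295 ]
```

View pics/crop1.png

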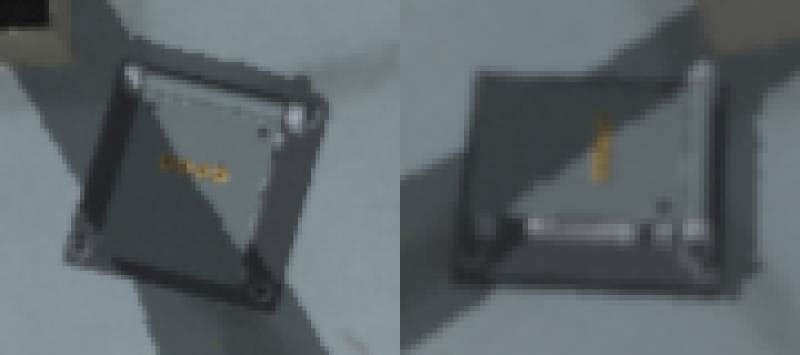

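The jig is upright in the picture (top, about (248,186)), with its hinge and fence at the far side and its front toward the robot. The screwdriver is the inner red tool at (355,225), blade away from the robot. The awl is at (407,230). I'll move to look at the jig with the wrist camera.

```bash
for i in 1 2; do :; done
python3 -m pendant '[[-1,-0.5,-0.1,0,0,0],[-1,-0.5,-0.1,0,0,0],[-1,-0.5,-0.1,0,0,0],[-1,-0.5,-0.1,0,0,0],[-1,-0.5,-0.1,0,0,0]]'
python3 -m pendant '[[-1,-0.5,-0.1,0,0,0],[-1,-0.5,-0.1,0,0,0],[-1,-0.5,-0.1,0,0,0],[-1,-0.5,-0.1,0,0,0],[-1,-0.5,-0.1,0,0,0]]'
python3 -m pendant '[[-1,-0.5,-0.1,0,0,0],[-1,-0.5,-0.1,0,0,0],[-1,-0.5,-0.1,0,0,0],[0,0,0,0,0,0],[0,0,0,0,0,0]]'
python3 - <<'E'
from h import *
p,d,C=snap('wrist','w1'); np.save('pics/w1C.npy',C[3]); print(C[3])
E
```

```text
clock: 0.52
tool_pos: [0.3571, 0.4513, 0.2271]
eef_rot: [0.222, 0.975, -0.0, -0.0]
contact_force: [0.9, -0.1, -0.0]
opening: 0.999
finger_force: 0.0
clock: 0.93
tool_pos: [0.4427, 0.3407, 0.2396]
eef_rot: [0.222, 0.975, -0.0, -0.0]
contact_force: [0.0, -0.1, -0.7]
opening: 0.997
finger_force: 0.0
clock: 1.35
tool_pos: [0.4944, 0.2739, 0.247]
eef_rot: [0.224, 0.974, -0.0, 0.0]
contact_force: [-1.0, 1.3, 0.1]
opening: 0.998
finger_force: 0.0
[[ 4.38323702e-01 -8.58244673e-01 -2.66998901e-01  4.25631538e-01]
 [ 8.98817178e-01  4.18573846e-01  1.30090795e-01  3.08812967e-01]
 [ 1.09024470e-04 -2.97005078e-01  9.54875894e-01  4.16664605e-01]
 [ 0.00000000e+00  0.00000000e+00  0.00000000e+00  1.00000000e+00]]
```

View pics/w1.png

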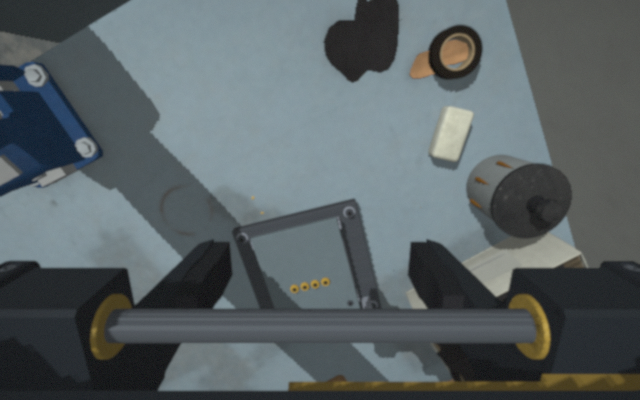

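Run:
```python
from h import *
f=200/np.tan(np.radians(62.80051397/2)); C=(f,319.698,197.411,np.load('pics/w1C.npy'))
a=ray(C,234,229,.016);b=ray(C,357,200,.016);print('front corners',a,b,np.linalg.norm(a-b))
y=(b-a)/np.linalg.norm(b-a); x=np.array([y[1],-y[0],0]); print('yaw',np.degrees(np.arctan2(x[1],x[0])),'origin',(a+b)/2+x*.08)
br=[ray(C,u,v,.039) for u,v in[(294,289),(305,287),(315,284),(326,282)]]; print(br)
T=cal('top')
q=[ray(T,u,v,.016) for u,v in[(233.1,159),(278.1,167.5),(266.9,214.8),(219.6,204)]]
TL,TR,BR,BL=q; print(q, [np.linalg.norm(q[i]-q[i-1]) for i in range(4)])
x=(TL+TR-BL-BR);print('yaw top',np.degrees(np.arctan2(x[1],x[0])), 'yawfromy',np.degrees(np.arctan2(*( -(TL+BL-TR-BR)[:1],(TL+BL-TR-BR)[1:2]))),'centre',sum(q)/4)
p=cv2.imread('pics/w1.png'); cv2.imwrite('pics/crop2.png',cv2.resize(p[185:315,215:395],(720,520),interpolation=2))
# screwdriver: handle line + blade
P=cv2.imread('pics/top0.png'); cv2.imwrite('pics/crop3.png',cv2.resize(P[185:250,330:420],(720,520),interpolation=2))
for v in(221,244):
  u=356.47+.19924/.97995*(v-232.76); print('handle end',ray(T,u,v,.02))
```

```text
front corners [0.52732476 0.13339584 0.016     ] [0.56178468 0.29574361 0.016     ] 0.16596471650078914
yaw -11.983733296323944 origin [0.62281125 0.19795901 0.016     ]
[array([0.63031703, 0.17124161, 0.039     ]), array([0.63398972, 0.18567505, 0.039     ]), array([0.63572257, 0.19952973, 0.039     ]), array([0.6393652 , 0.21383051, 0.039     ])]
[array([0.72518152, 0.25458824, 0.016     ]), array([0.70036092, 0.09342001, 0.016     ]), array([0.52932482, 0.1217834 , 0.016     ]), array([0.56060719, 0.28795793, 0.016     ])] [np.float64(0.16792333667974033), np.float64(0.16306826377605108), np.float64(0.17337194127793654), np.float64(0.16909335083175314)]
yaw top -10.422631077676952 yawfromy [-9.72538023] centre [0.62886861 0.18943739 0.016     ]
handle end [ 0.51922571 -0.1783903   0.02      ]
handle end [ 0.44088994 -0.19602567  0.02      ]
```

View pics/crop2.png

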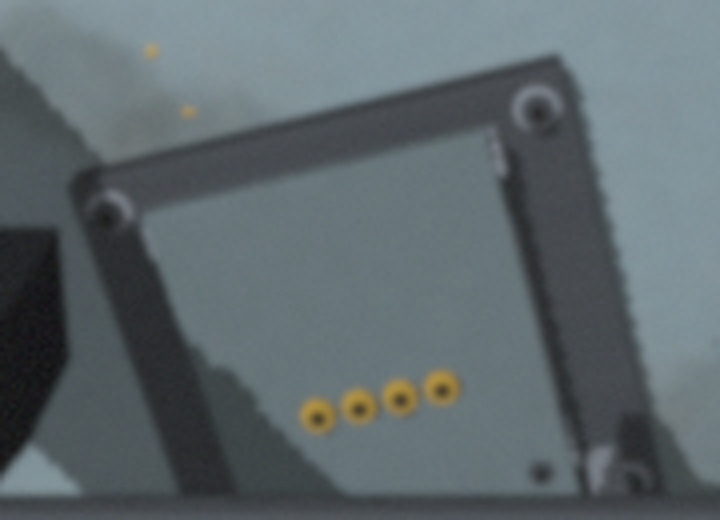

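```bash
python3 -m pendant '[[-0.435,-1,0,0,0,0],[-0.435,-1,0,0,0,0],[-0.435,-1,0,0,0,0],[-0.435,-1,0,0,0,0],[-0.435,-1,0,0,0,0]]' >/dev/null
python3 -m pendant '[[-0.435,-1,0,0,0,0],[-0.435,-1,0,0,0,0],[-0.435,-1,0,0,0,0],[-0.435,-1,0,0,0,0],[-0.435,-1,0,0,0,0]]' >/dev/null
python3 -m pendant '[[-0.435,-1,0,0,0,0],[-0.435,-1,0,0,0,0],[-0.435,-1,0,0,0,0],[-0.435,-1,0,0,0,0],[-0.435,-1,0,0,0,0]]'
python3 -m pendant '[[-0.435,-1,0,0,0,0],[-0.435,-1,0,0,0,0],[0,0,0.3,0,0,-0.0357],[0,0,0.3,0,0,-0.0357],[0,0,0.3,0,0,-0.0357]]'
python3 -m pendant '[[0,0,0.3,0,0,-0.0357],[0,0,0.3,0,0,-0.0357],[0,0,0.3,0,0,-0.0357],[0,0,0,0,0,0],[0,0,0,0,0,0]]'
python3 - <<'E'
from h import *
p,d,C=snap('wrist','w2'); np.save('pics/w2C.npy',C[3])
f=200/np.tan(np.radians(62.80051397/2)); C1=(f,319.698,197.411,np.load('pics/w1C.npy'))
print('leaf front corners',ray(C1,249.3,238.3,.039),ray(C1,338,217,.039))
hsv=cv2.cvtColor(p,cv2.COLOR_BGR2HSV)
m=((hsv[...,0]<8)|(hsv[...,0]>172))&(hsv[...,1]>140)&(hsv[...,2]>50)
k,l,s,c=cv2.connectedComponentsWithStats(m.astype('uint8'))
for i in range(1,k):
    if s[i,4]>150:
        ys,xs=np.where(l==i);v=cv2.fitLine(np.c_[xs,ys].astype(np.float32),2,0,.01,.01).ravel()
        a=ray(C,v[2],v[3],.013);b=ray(C,v[2]+50*v[0],v[3]+50*v[1],.013);e=b-a
        print(s[i],c[i],a,np.degrees(np.arctan2(e[1],e[0])))
E
```

```text
clock: 2.65
tool_pos: [0.4779, -0.1319, 0.2472]
eef_rot: [0.221, 0.975, 0.001, -0.0]
contact_force: [1.0, 0.8, -0.2]
opening: 0.999
finger_force: 0.0
clock: 3.07
tool_pos: [0.4762, -0.1857, 0.2244]
eef_rot: [0.052, 0.999, 0.001, 0.0]
contact_force: [-0.1, -0.4, 0.3]
opening: 1.002
finger_force: 0.0
clock: 3.48
tool_pos: [0.4758, -0.1857, 0.2021]
eef_rot: [-0.112, 0.994, 0.001, -0.0]
contact_force: [-0.6, 1.0, 0.8]
opening: 1.001
finger_force: 0.0
leaf front corners [0.5408138  0.15432746 0.039     ] [0.56378066 0.26653362 0.039     ]
[ 143  102   30   73 1410] [157.78652482 133.10921986] [ 0.47749499 -0.3629587   0.013     ] 9.543411767343894
[ 307  132   21   78 1320] [316.63484848 166.9280303 ] [ 0.47598851 -0.18763407  0.013     ] -167.82784122861995
```

View pics/w2.png

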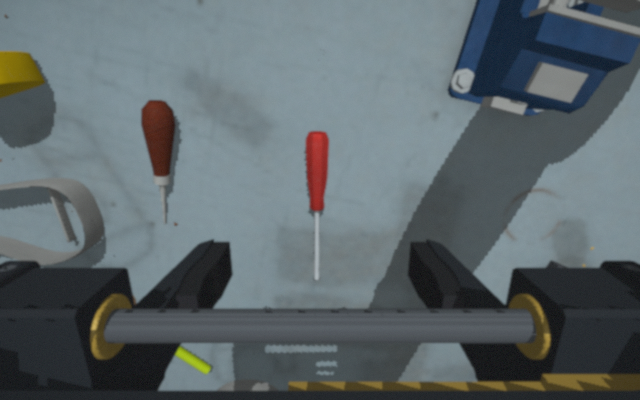

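```bash
python3 -m pendant '[[0,-0.08,1,0,0,0.002],[0,0,1,0,0,0],[0,0,1,0,0,0],[0,0,1,0,0,0],[0,0,1,0,0,0]]' 
python3 -m pendant '[[0,0,1,0,0,0],[0,0,1,0,0,0],[0,0,0.5,0,0,0],[0,0,0.3,0,0,0],[0,0,0,0,0,0]]'
```

```text
clock: 3.95
tool_pos: [0.4771, -0.189, 0.077]
eef_rot: [-0.108, 0.994, -0.0, 0.001]
contact_force: [0.5, 0.4, -0.0]
opening: 0.999
finger_force: 0.0
clock: 4.37
tool_pos: [0.4762, -0.1887, 0.0065]
eef_rot: [-0.109, 0.994, 0.0, -0.001]
contact_force: [0.7, 0.9, 0.0]
opening: 1.001
finger_force: 0.0
```

```bash
python3 -m pendant '[[0,0,0.12,0,0,0],[0,0,0,0,0,0]]' 
python3 -m pendant '[[0,0,0,0,0,0],[0,0,0,0,0,0],[0,0,0,0,0,0],[0,0,0,0,0,0],[0,0,0,0,0,0]]' -1 50
python3 -m pendant '[[0,0,0,0,0,0],[0,0,0,0,0,0],[0,0,0,0,0,0],[0,0,0,0,0,0],[0,0,0,0,0,0]]'
```

```text
clock: 4.53
tool_pos: [0.4769, -0.1894, 0.005]
eef_rot: [-0.108, 0.994, -0.0, 0.001]
contact_force: [-0.3, -0.2, -0.2]
opening: 1.001
finger_force: 0.0
clock: 4.95
tool_pos: [0.4762, -0.1895, 0.0045]
eef_rot: [-0.109, 0.994, -0.0, 0.0]
contact_force: [0.1, 0.6, 0.3]
opening: 0.647
finger_force: 0.0
clock: 5.37
tool_pos: [0.4761, -0.1893, 0.0043]
eef_rot: [-0.109, 0.994, 0.0, 0.0]
contact_force: [-0.9, -0.0, 0.2]
opening: 0.267
finger_force: 0.0
```

```bash
python3 -m pendant '[[0,0,0,0,0,0],[0,0,0,0,0,0],[0,0,0,0,0,0],[0,0,-0.4,0,0,0],[0,0,-0.8,0,0,0]]'
python3 -m pendant '[[0,0,-1,0,0,0],[0,0,-1,0,0,0],[0,0,-1,0,0,0],[0,0,-1,0,0,0],[0,0,-1,0,0,0]]'
python3 -m pendant '[[0,0,-1,0,0,0.034],[0,0,-0.8,0,0,0.034],[0,0,0,0,0,0.034],[0,0,0,0,0,0.034],[0,0,0,0,0,0]]'
python3 -m pendant '[[0.4,1,0,0,0,0],[0.4,1,0,0,0,0],[0.4,1,0,0,0,0],[0.4,1,0,0,0,0],[0.4,1,0,0,0,0]]'
python3 -m pendant '[[0.4,1,0,0,0,0],[0.4,1,0,0,0,0],[0.4,1,0,0,0,0],[0.4,1,0,0,0,0],[0.4,1,0,0,0,0]]'
python3 -m pendant '[[0.4,1,0,0,0,0],[0.4,1,0,0,0,0],[0.4,1,0,0,0,0],[0.4,1,0,0,0,0],[0.4,1,0,0,0,0]]'
python3 -m pendant '[[0.4,1,0,0,0,0],[0,0,0,0,0,0],[0,0,0,0,0,0]]'
python3 - <<'E'
from h import *
p,d,C=snap('wrist','w3'); np.save('pics/w3C.npy',C[3])
p,d,C=snap('scene','s3')
E
```

```text
clock: 5.78
tool_pos: [0.4748, -0.1888, 0.0336]
eef_rot: [-0.109, 0.994, 0.001, -0.002]
contact_force: [-0.3, 0.2, 0.9]
opening: 0.007
finger_force: 0.0
clock: 6.2
tool_pos: [0.4756, -0.1893, 0.1613]
eef_rot: [-0.109, 0.994, -0.0, -0.0]
contact_force: [0.4, 0.5, -0.2]
opening: 0.004
finger_force: 0.0
clock: 6.62
tool_pos: [0.476, -0.1893, 0.2055]
eef_rot: [0.106, 0.994, -0.0, 0.001]
contact_force: [-0.0, 0.5, 0.3]
opening: 0.007
finger_force: 0.0
clock: 7.03
tool_pos: [0.4523, -0.0555, 0.2045]
eef_rot: [0.103, 0.995, 0.0, -0.0]
contact_force: [0.8, 0.9, -0.2]
opening: 0.003
finger_force: 0.0
clock: 7.45
tool_pos: [0.4295, 0.0771, 0.2045]
eef_rot: [0.103, 0.995, -0.0, -0.0]
contact_force: [0.4, 0.8, -0.0]
opening: 0.005
finger_force: 0.0
clock: 7.87
tool_pos: [0.4065, 0.2097, 0.2045]
eef_rot: [0.103, 0.995, -0.0, -0.0]
contact_force: [-0.1, 0.5, 0.2]
opening: 0.005
finger_force: 0.0
clock: 8.12
tool_pos: [0.4019, 0.2366, 0.2044]
eef_rot: [0.101, 0.995, 0.0, -0.0]
contact_force: [0.1, 0.7, 0.0]
opening: 0.005
finger_force: 0.0
```

View pics/w3.png

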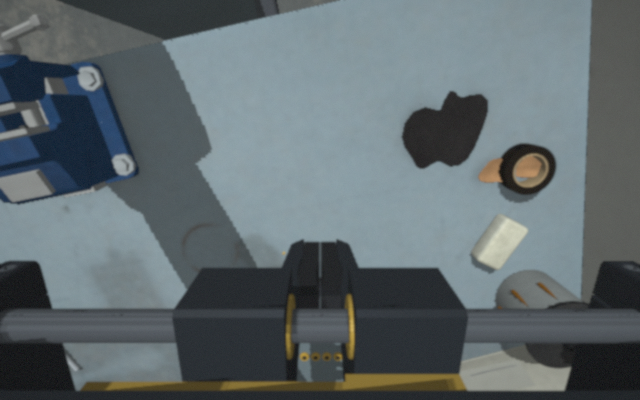

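Run:
```python
from h import *
p,d,C=snap('top','t4')
hsv=cv2.cvtColor(p,cv2.COLOR_BGR2HSV)
for n in('t4','s3','scene0','top0'):
  p=cv2.imread(f'pics/{n}.png'); C=cal('top' if n[0]=='t' else 'scene')
  hsv=cv2.cvtColor(p,cv2.COLOR_BGR2HSV)
  m=((hsv[...,0]<8)|(hsv[...,0]>172))&(hsv[...,1]>140)&(hsv[...,2]>50)
  k,l,s,c=cv2.connectedComponentsWithStats(m.astype('uint8'))
  for i in range(1,k):
    if s[i,4]>60:
        ys,xs=np.where(l==i);v=cv2.fitLine(np.c_[xs,ys].astype(np.float32),2,0,.01,.01).ravel()
        a=ray(C,v[2],v[3],.013);b=ray(C,v[2]+50*v[0],v[3]+50*v[1],.013);e=b-a
        print(n,s[i],a,np.degrees(np.arctan2(e[1],e[0])))
S=cv2.imread('pics/s3.png');P=cv2.imread('pics/t4.png')
cv2.imwrite('pics/crop4.png',np.hstack([cv2.resize(P[170:260,320:420],(400,360)),cv2.resize(S[220:310,260:360],(400,360))]))
```

```text
t4 [353 220   9  25 118] [ 0.47937749 -0.1880798   0.013     ] -167.0073441058322
t4 [405 223   7  21 107] [ 0.48176092 -0.3621157   0.013     ] -172.089864564462
s3 [281 245  28  11 155] [ 0.47866477 -0.19235219  0.013     ] 10.072253783634336
s3 [289 304  14   9  88] [ 0.46784811 -0.36512543  0.013     ] 4.071097132150093
scene0 [281 244  28  12 155] [ 0.47869152 -0.19227117  0.013     ] 10.44329302572658
scene0 [289 304  24   8 122] [ 0.47665033 -0.36430953  0.013     ] 2.4763135290172387
top0 [353 220   9  25 118] [ 0.47937749 -0.1880798   0.013     ] -167.0073441058322
top0 [405 223   7  21 108] [ 0.48171241 -0.36222749  0.013     ] -171.95896090449725
```

View pics/crop4.png

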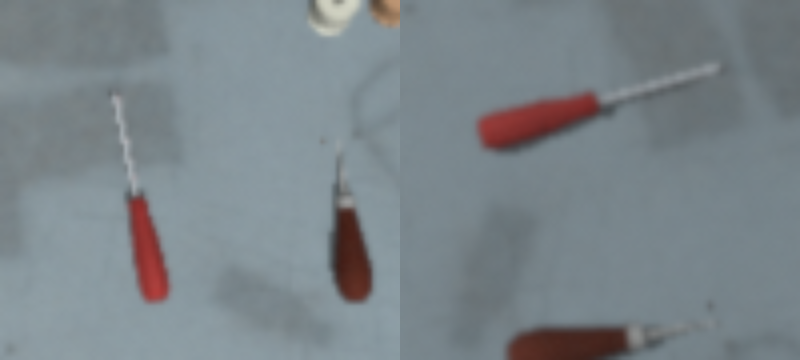

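```bash
python3 -m pendant '[[-0.4,-1,0,0,0,0],[-0.4,-1,0,0,0,0],[-0.4,-1,0,0,0,0],[-0.4,-1,0,0,0,0],[-0.4,-1,0,0,0,0]]' 1 >/dev/null
python3 -m pendant '[[-0.4,-1,0,0,0,0],[-0.4,-1,0,0,0,0],[-0.4,-1,0,0,0,0],[-0.4,-1,0,0,0,0],[-0.4,-1,0,0,0,0]]' >/dev/null
python3 -m pendant '[[-0.4,-1,0,0,0,0],[-0.4,-1,0,0,0,0],[-0.4,-1,0,0,0,0],[-0.4,-1,0,0,0,0],[-0.4,-1,0,0,0,0]]' >/dev/null
python3 -m pendant '[[-0.4,-1,0,0,0,-0.034],[0,0,1,0,0,-0.034],[0,0,1,0,0,-0.034],[0,0,1,0,0,-0.034],[0,0,1,0,0,0]]'
python3 -m pendant '[[0,0,1,0,0,0],[0,0,1,0,0,0],[0,0,0.8,0,0,0],[0,0,0,0,0,0]]'
python3 - <<'E'
from h import *
p,d,C=snap('wrist','w5')
E
```

```text
clock: 9.93
tool_pos: [0.4749, -0.1912, 0.1033]
eef_rot: [-0.11, 0.994, 0.0, -0.0]
contact_force: [0.3, 0.4, -0.0]
opening: 0.999
finger_force: 0.0
clock: 10.27
tool_pos: [0.473, -0.1899, 0.0313]
eef_rot: [-0.108, 0.994, 0.001, -0.003]
contact_force: [-0.4, 0.3, 0.1]
opening: 0.998
finger_force: 0.0
```

View pics/w5.png

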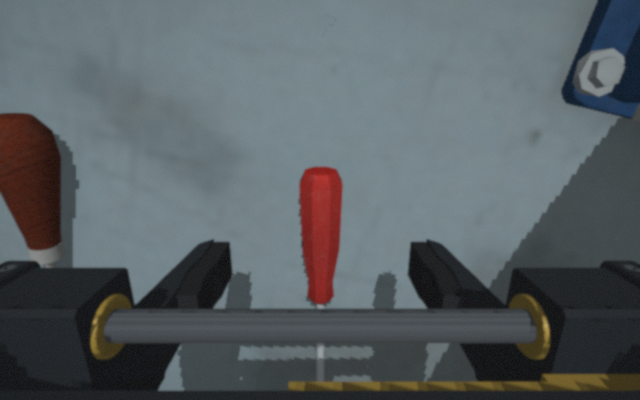

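```bash
python3 -m pendant '[[0.08,0,0.6,0,0,0],[0,0,0.5,0,0,0],[0,0,0.08,0,0,0],[0,0,0,0,0,0],[0,0,0,0,0,0]]'
python3 -m pendant '[[0,0,0,0,0,0],[0,0,0,0,0,0],[0,0,0,0,0,0],[0,0,0,0,0,0],[0,0,0,0,0,0]]' -1 50
python3 -m pendant '[[0,0,0,0,0,0],[0,0,0,0,0,0],[0,0,0,0,0,0],[0,0,0,0,0,0]]'
python3 -m pendant '[[0,0,0,0,0,0],[0,0,0,0,0,0]]'
python3 -m pendant '[[0,0,0,0,0,0],[0,0,0,0,0,0]]'
python3 - <<'E'
from h import *
p,d,C=snap('wrist','w6')
E
```

```text
clock: 10.73
tool_pos: [0.4746, -0.1903, 0.0059]
eef_rot: [-0.108, 0.994, -0.0, 0.001]
contact_force: [0.1, 0.8, 0.4]
opening: 0.999
finger_force: 0.0
clock: 11.15
tool_pos: [0.4742, -0.1898, 0.005]
eef_rot: [-0.109, 0.994, -0.0, 0.0]
contact_force: [-0.1, 1.2, 0.5]
opening: 0.649
finger_force: 0.0
clock: 11.48
tool_pos: [0.4741, -0.1897, 0.0048]
eef_rot: [-0.109, 0.994, 0.0, -0.0]
contact_force: [-0.3, 0.3, 0.4]
opening: 0.347
finger_force: 0.0
clock: 11.65
tool_pos: [0.4741, -0.1897, 0.0047]
eef_rot: [-0.109, 0.994, 0.0, -0.0]
contact_force: [0.3, 0.2, 0.3]
opening: 0.19
finger_force: 0.0
clock: 11.82
tool_pos: [0.4742, -0.1898, 0.0048]
eef_rot: [-0.109, 0.994, 0.0, 0.0]
contact_force: [0.2, 0.4, 0.3]
opening: 0.043
finger_force: 0.0
```

View pics/w6.png

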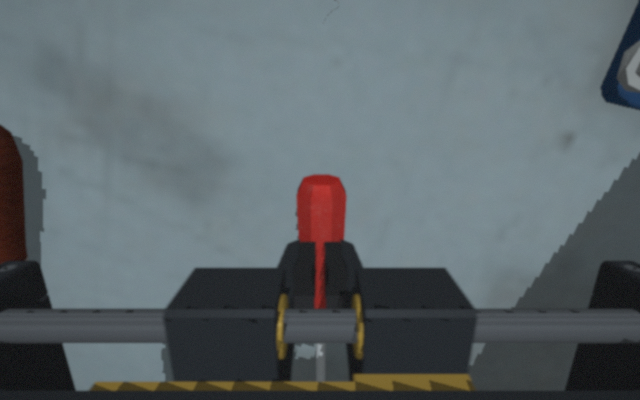

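Run:
```python
from h import *
st=r.get_state();C=cal('wrist',st)
for n in('w6',):
  d=np.load(f'pics/{n}.npy')
  for u,v in[(320,200),(320,225),(200,200),(450,200),(320,100),(300,255),(340,255),(318,290),(320,300),(290,260),(350,260),(320,350)]:
    print(u,v,d[v,u],depthpt(C,u,v,d[v,u]))
print(st)
```

```text
320 200 0.15533681 [ 0.44558223 -0.19486749  0.0264691 ]
320 225 0.16087739 [ 0.45867521 -0.19197294  0.02484158]
200 200 0.18334606 [ 4.68369786e-01 -2.58547853e-01 -2.83781905e-04]
450 200 0.18386695 [ 0.43835251 -0.12169849 -0.00062128]
320 100 0.16783477 [ 0.40153376 -0.20453842 -0.00066363]
300 255 0.14609553 [ 0.46762295 -0.19916622  0.04255185]
340 255 0.146269 [ 0.46385834 -0.1817211   0.0424155 ]
318 290 0.17635426 [ 0.49723136 -0.18455315  0.02085234]
320 300 0.17879249 [ 0.50343706 -0.18207936  0.02035279]
290 260 0.13931184 [ 0.46735338 -0.20316988  0.04930201]
350 260 0.13855796 [ 0.46152137 -0.17840408  0.05000778]
320 350 0.19932865 [ 0.54374943 -0.17315974  0.0117005 ]
{'clock': 11.8667, 'q': array([ 0.39222014,  0.90865344, -0.1681575 ,  2.04027891,  0.5910701 ,
        0.23897343,  1.4991469 ]), 'qd': array([ 3.51598759e-04,  3.28409138e-04,  1.88235192e-05, -1.11421059e-03,
        1.02434058e-03, -2.14553942e-03,  1.62069266e-03]), 'joint_torque': array([-5.30743418e-04, -5.01501238e+01, -7.70384297e-01, -3.84029478e+00,
        4.31320950e-03,  7.85100600e-02, -5.65671780e-04]), 'tool_pos': array([ 0.47414704, -0.18974418,  0.00477349]), 'eef_rot': array([-1.08751496e-01,  9.94068966e-01,  5.16735607e-05, -9.92322396e-07]), 'contact_force': array([0.57906765, 0.7471971 , 0.76182153]), 'moment': array([0.15282569, 0.08721464, 0.02693016]), 'finger_force': 0.0, 'opening': 0.00823397036596438}
```

Run:
```python
from h import *
st=r.get_state();C=cal('wrist',st)
w5=np.load('pics/w5.npy');w6=np.load('pics/w6.npy')
for u in(205,215,225): print('w5',u,[(v,round(depthpt(C,u,v,w5[v,u])[2]-.0048+.0313,4)) for v in range(236,262,3)])
for u in(282,290,305,320,335): print('w6',u,[(v,*np.round(depthpt(C,u,v,w6[v,u])[[0,2]],3)) for v in range(236,262,3)])
```

```text
w5 205 [(236, np.float64(-0.0002)), (239, np.float64(-0.0007)), (242, np.float64(0.0587)), (245, np.float64(0.062)), (248, np.float64(0.0656)), (251, np.float64(0.0665)), (254, np.float64(0.0678)), (257, np.float64(0.0718)), (260, np.float64(0.0736))]
w5 215 [(236, np.float64(-0.0002)), (239, np.float64(-0.0003)), (242, np.float64(0.0552)), (245, np.float64(0.0589)), (248, np.float64(0.061)), (251, np.float64(0.0656)), (254, np.float64(0.0682)), (257, np.float64(0.0721)), (260, np.float64(0.0736))]
w5 225 [(236, np.float64(-0.0007)), (239, np.float64(-0.0007)), (242, np.float64(0.0555)), (245, np.float64(0.0599)), (248, np.float64(0.0619)), (251, np.float64(0.0618)), (254, np.float64(0.0636)), (257, np.float64(0.0637)), (260, np.float64(0.0651))]
w6 282 [(236, np.float64(0.48), np.float64(-0.001)), (239, np.float64(0.482), np.float64(-0.001)), (242, np.float64(0.484), np.float64(-0.001)), (245, np.float64(0.486), np.float64(-0.0)), (248, np.float64(0.488), np.float64(-0.001)), (251, np.float64(0.489), np.float64(0.0)), (254, np.float64(0.491), np.float64(-0.0)), (257, np.float64(0.46
[... 1019 characters left out ...]
.float64(0.024)), (245, np.float64(0.469), np.float64(0.026)), (248, np.float64(0.471), np.float64(0.025)), (251, np.float64(0.473), np.float64(0.024)), (254, np.float64(0.475), np.float64(0.023)), (257, np.float64(0.477), np.float64(0.023)), (260, np.float64(0.478), np.float64(0.024))]
w6 335 [(236, np.float64(0.464), np.float64(0.022)), (239, np.float64(0.466), np.float64(0.021)), (242, np.float64(0.464), np.float64(0.029)), (245, np.float64(0.465), np.float64(0.031)), (248, np.float64(0.464), np.float64(0.035)), (251, np.float64(0.465), np.float64(0.038)), (254, np.float64(0.464), np.float64(0.042)), (257, np.float64(0.465), np.float64(0.043)), (260, np.float64(0.465), np.float64(0.047))]
```

The finger tips sit about 24 mm above the reported TCP, so the fingers closed over the top of the handle. I'll open, go about 22 mm lower and grip again.

```bash
python3 -m pendant '[[0,0,0,0,0,0],[0,0,0,0,0,0],[0,0,0,0,0,0],[0,0,0,0,0,0],[0,0,0,0,0,0]]' 1 >/dev/null
python3 -m pendant '[[0,0,0,0,0,0],[0,0,0,0,0,0],[0,0,0.3,0,0,0],[0,0,0.3,0,0,0],[0,0,0,0,0,0]]'
python3 -m pendant '[[0,0,0.2,0,0,0],[0,0,0,0,0,0]]'
python3 - <<'E'
from h import *
p,d,C=snap('wrist','w7')
for u in(150,180,205,215,225,245): print(u,[(v,round(float(depthpt(C,u,v,d[v,u])[2]),4)) for v in range(236,262,4)])
E
```

```text
clock: 12.7
tool_pos: [0.4734, -0.1894, -0.0117]
eef_rot: [-0.109, 0.994, 0.0, -0.001]
contact_force: [0.1, 0.5, -1.4]
opening: 0.74
finger_force: 0.0
clock: 12.87
tool_pos: [0.4737, -0.1895, -0.0161]
eef_rot: [-0.109, 0.994, 0.0, -0.001]
contact_force: [-0.1, -0.6, -0.1]
opening: 0.889
finger_force: 0.0
150 [(236, -0.0001), (240, -0.0004), (244, -0.0006), (248, 0.0006), (252, 0.0001), (256, 0.0003), (260, -0.0011)]
180 [(236, -0.0004), (240, -0.0004), (244, -0.0011), (248, -0.0013), (252, -0.0007), (256, -0.0002), (260, 0.0004)]
205 [(236, -0.0002), (240, -0.0005), (244, -0.001), (248, 0.0172), (252, 0.0217), (256, 0.0249), (260, 0.0287)]
215 [(236, 0.0007), (240, 0.0), (244, 0.0136), (248, 0.0175), (252, 0.02), (256, 0.0211), (260, 0.026)]
225 [(236, -0.0004), (240, -0.001), (244, 0.0106), (248, 0.0139), (252, 0.0195), (256, 0.023), (260, 0.0255)]
245 [(236, -0.0005), (240, 0.0008), (244, -0.0001), (248, -0.0004), (252, -0.0005), (256, 0.0), (260, -0.0001)]
```

```bash
python3 -m pendant '[[0,0,0.14,0,0,0],[0,0,0,0,0,0]]'
python3 -m pendant '[[0,0,0,0,0,0],[0,0,0,0,0,0],[0,0,0,0,0,0],[0,0,0,0,0,0],[0,0,0,0,0,0]]' -1 55 >/dev/null
python3 -m pendant '[[0,0,0,0,0,0],[0,0,0,0,0,0],[0,0,0,0,0,0],[0,0,0,0,0,0],[0,0,0,0,0,0]]'
python3 -m pendant '[[0,0,0,0,0,0],[0,0,0,0,0,0],[0,0,0,0,0,0]]'
```

```text
clock: 13.08
tool_pos: [0.4741, -0.1897, -0.0191]
eef_rot: [-0.109, 0.994, 0.0, -0.0]
contact_force: [-0.7, -0.2, -0.4]
opening: 1.001
finger_force: 0.0
clock: 13.92
tool_pos: [0.4741, -0.1898, -0.0187]
eef_rot: [-0.109, 0.994, 0.0, -0.0]
contact_force: [-1.8, 0.7, 0.6]
opening: 0.268
finger_force: 7.7
clock: 14.17
tool_pos: [0.4741, -0.1897, -0.0187]
eef_rot: [-0.109, 0.994, 0.0, -0.0]
contact_force: [-0.5, 0.2, 1.0]
opening: 0.26
finger_force: 55.0
```

```bash
python3 -m pendant '[[0,0,-0.3,0,0,0],[0,0,-0.6,0,0,0],[0,0,-1,0,0,0],[0,0,-1,0,0,0],[0,0,-1,0,0,0]]'
python3 -m pendant '[[0,0,-1,0,0,0],[0,0,-1,0,0,0],[0,0,-1,0,0,0.034],[0,0,-0.8,0,0,0.034],[0,0,-0.4,0,0,0.034]]'
python3 -m pendant '[[0,0,0,0,0,0.034],[0,0,0,0,0,0],[0,0,0,0,0,0]]'
python3 - <<'E'
from h import *
p,d,C=snap('wrist','w8'); print(C[3])
E
```

```text
clock: 14.58
tool_pos: [0.4736, -0.1898, 0.0802]
eef_rot: [-0.109, 0.994, 0.0, -0.0]
contact_force: [-0.5, 0.3, 0.1]
opening: 0.258
finger_force: 55.0
clock: 15.0
tool_pos: [0.4748, -0.1901, 0.1868]
eef_rot: [0.054, 0.999, -0.0, 0.002]
contact_force: [0.3, 0.1, -1.0]
opening: 0.259
finger_force: 55.0
clock: 15.25
tool_pos: [0.4737, -0.1898, 0.1841]
eef_rot: [0.103, 0.995, -0.0, -0.0]
contact_force: [-0.3, 1.3, -0.3]
opening: 0.26
finger_force: 55.0
[[ 2.05798336e-01 -9.34533890e-01 -2.90333350e-01  3.98804984e-01]
 [ 9.78594348e-01  1.96648654e-01  6.06828553e-02 -1.72871167e-01]
 [ 3.83477781e-04 -2.96607006e-01  9.54999548e-01  3.53766688e-01]
 [ 0.00000000e+00  0.00000000e+00  0.00000000e+00  1.00000000e+00]]
```

View pics/w8.png

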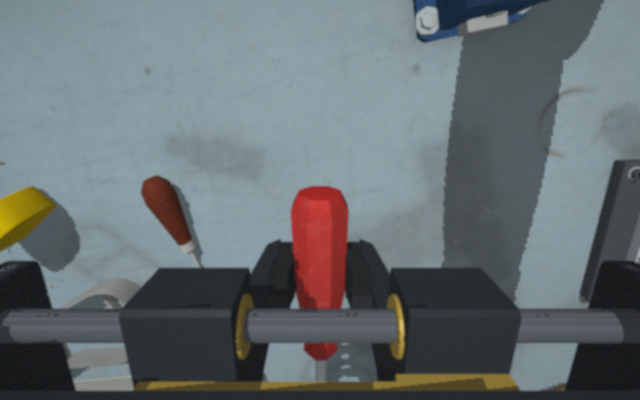

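```bash
python3 -m pendant '[[0.44,1,0,0,0,0],[0.44,1,0,0,0,0],[0.44,1,0,0,0,0],[0.44,1,0,0,0,0],[0.44,1,0,0,0,0]]' >/dev/null
python3 -m pendant '[[0.44,1,0,0,0,0],[0.44,1,0,0,0,0],[0.44,1,0,0,0,0],[0.44,1,0,0,0,0],[0.44,1,0,0,0,0]]' >/dev/null
python3 -m pendant '[[0.44,1,0,0,0,0],[0.44,1,0,0,0,0],[0.44,1,0,0,0,0],[0.44,1,0,0,0,0],[0.44,1,0,0,0,0]]' >/dev/null
python3 -m pendant '[[0.44,1,1,0,0,0],[0,0.3,1,0,0,0],[0,0,0.8,0,0,0],[0,0,0,0,0,0],[0,0,0,0,0,0]]'
python3 - <<'E'
from h import *
st=r.get_state(); M=R.from_quat(st['eef_rot']).as_matrix()
for n in('top','scene'):
    p,d,C=snap(n,n+'9'); f,cx,cy,T=C
    v,u=np.mgrid[0:400,0:640]
    q=np.stack([(u-cx)/f*d,-(v-cy)/f*d,-d],-1)@T[:3,:3].T+T[:3,3]
    t=(q-st['tool_pos'])@M   # tool coords
    m=(d>0)&(q[...,2]>.07)&(t[...,0]<-.06)&(t[...,0]>-.17)&(abs(t[...,1])<.03)
    print(n,m.sum()); a=t[m]; a=a[np.argsort(a[:,0])]; print(np.round(a[:30:3],4))
E
```

```text
clock: 16.97
tool_pos: [0.3856, 0.2446, 0.113]
eef_rot: [0.104, 0.995, -0.001, -0.001]
contact_force: [0.8, 0.1, -0.1]
opening: 0.263
finger_force: 55.0
top 53
[[-0.1477  0.0044 -0.022 ]
 [-0.1427  0.0009 -0.0332]
 [-0.138   0.0012 -0.0235]
 [-0.1341  0.0034 -0.0234]
 [-0.1275  0.0009 -0.0263]
 [-0.1234  0.0029 -0.0271]
 [-0.1179  0.0021 -0.0225]
 [-0.1139  0.004  -0.0233]
 [-0.1082 -0.0014 -0.0255]
 [-0.1034 -0.0008 -0.0322]]
scene 57
[[-0.1517 -0.0003 -0.0243]
 [-0.1481  0.0033 -0.025 ]
 [-0.1423 -0.0025 -0.0257]
 [-0.1386  0.0023 -0.0251]
 [-0.1325 -0.0004 -0.0272]
 [-0.1294 -0.0012 -0.0278]
 [-0.1235 -0.0056 -0.0272]
 [-0.1197 -0.0026 -0.0239]
 [-0.1135 -0.0026 -0.0278]
 [-0.1099 -0.0009 -0.0259]]
```

```bash
python3 -m pendant '[[0.4,0,0.8,0,0,0],[0,0,1,0,0,0],[0,0,1,0,0,0],[0,0,1,0,0,0],[0,0,0.7,0,0,0]]'
python3 -m pendant '[[0,0,0,0,0,0],[0,0,0,0,0,0]]'
```

```text
clock: 17.48
tool_pos: [0.3786, 0.2482, 0.0032]
eef_rot: [0.105, 0.994, -0.001, -0.002]
contact_force: [-0.0, 0.9, -1.4]
opening: 0.26
finger_force: 55.0
clock: 17.65
tool_pos: [0.3793, 0.2486, 0.0044]
eef_rot: [0.104, 0.995, -0.001, -0.001]
contact_force: [-0.6, 0.4, -2.0]
opening: 0.259
finger_force: 55.0
```

```bash
python3 -m pendant '[[-0.2,-0.06,0.12,0,0,0],[0,0,0,0,0,0],[0,0,0,0,0,0]]'
python3 - <<'E'
from h import *
st=r.get_state(); M=R.from_quat(st['eef_rot']).as_matrix()
p,d,C=snap('scene','s10'); f,cx,cy,T=C
v,u=np.mgrid[0:400,0:640]
q=np.stack([(u-cx)/f*d,-(v-cy)/f*d,-d],-1)@T[:3,:3].T+T[:3,3]
t=(q-st['tool_pos'])@M
m=(d>0)&(q[...,2]>.012)&(t[...,0]<-.06)&(t[...,0]>-.18)&(abs(t[...,1])<.012)
a=np.c_[t[m],q[m][:,2]]; a=a[np.argsort(a[:,0])]; print(np.round(a[::4],4))
E
```

```text
clock: 17.9
tool_pos: [0.3843, 0.246, 0.0019]
eef_rot: [0.105, 0.994, -0.001, -0.001]
contact_force: [-0.2, 0.3, -0.4]
opening: 0.26
finger_force: 55.0
[[-0.18    0.0045 -0.0392  0.041 ]
 [-0.1771 -0.0021 -0.0361  0.0378]
 [-0.1723  0.0076 -0.0153  0.017 ]
 [-0.1688  0.009  -0.0184  0.0201]
 [-0.146  -0.0014 -0.0276  0.0294]
 [-0.1399 -0.0077 -0.0289  0.0306]
 [-0.1324 -0.0045 -0.0246  0.0264]
 [-0.1255 -0.0028 -0.0272  0.029 ]
 [-0.1145  0.002  -0.026   0.0278]
 [-0.108  -0.0008 -0.0285  0.0303]
 [-0.1007  0.0013 -0.0256  0.0273]
 [-0.094  -0.0016 -0.0231  0.0249]
 [-0.0844 -0.004  -0.0297  0.0315]
 [-0.077  -0.0021 -0.027   0.0288]
 [-0.0699 -0.0013 -0.0255  0.0274]
 [-0.0606 -0.006  -0.0297  0.0316]]
```

```bash
python3 -m pendant '[[-0.35,0,0.03,0,0,0],[-0.35,0,0,0,0,0],[-0.35,0,0,0,0,0],[0,0,0,0,0,0]]'
python3 -m pendant '[[-0.35,0,0,0,0,0],[-0.35,0,0,0,0,0],[0,0,0,0,0,0],[0,0,0,0,0,0]]'
```

```text
clock: 18.28
tool_pos: [0.4121, 0.2399, 0.0002]
eef_rot: [0.106, 0.994, -0.001, -0.0]
contact_force: [1.1, 0.6, 0.2]
opening: 0.261
finger_force: 55.0
clock: 18.62
tool_pos: [0.4267, 0.2366, -0.0001]
eef_rot: [0.105, 0.994, -0.001, -0.001]
contact_force: [0.6, -0.4, -0.5]
opening: 0.261
finger_force: 55.0
```

```bash
python3 -m pendant '[[0,0,-0.3,0,0,0],[-0.02,0,-0.5,0,0,0],[-0.07,0,-0.49,0,0,0],[-0.12,0,-0.48,0,0,0]]'
python3 -m pendant '[[-0.17,0,-0.47,0,0,0],[0,0,0,0,0,0],[0,0,0,0,0,0]]'
cat > leaf.py <<'E'
from h import *
def leaf(name):
    p,d,C=snap('scene',name); f,cx,cy,T=C
    v,u=np.mgrid[0:400,0:640]
    q=np.stack([(u-cx)/f*d,-(v-cy)/f*d,-d],-1)@T[:3,:3].T+T[:3,3]
    a=np.radians(-11.6);ex=np.array([np.cos(a),np.sin(a),0]);ey=np.array([-ex[1],ex[0],0])
    e=q-[.6227,.196,0]; X,Y,Z=e@ex,e@ey,q[...,2]
    st=r.get_state();M=R.from_quat(st['eef_rot']).as_matrix();tip=st['tool_pos']+M@[-.147,.001,-.022]-[.6227,.196,0]
    print('tip jig',np.round([tip@ex,tip@ey,tip[2]],4),'F',st['contact_force'].round(1))
    return p,d,X,Y,Z
E
python3 - <<'E'
from leaf import *
p,d,X,Y,Z=leaf('s11')
for y in(-.04,.04):
    m=(d>0)&(abs(Y-y)<.012)&(Z>.025)&(X<.1)&(X>-.1)
    print(y,[(round(x,2),round(float(np.median(Z[m&(abs(X-x)<.008)])),3)) for x in np.arange(-.07,.09,.016) if (m&(abs(X-x)<.008)).any()])
E
```

```text
clock: 18.95
tool_pos: [0.4296, 0.2359, 0.0449]
eef_rot: [0.104, 0.995, -0.002, -0.002]
contact_force: [-1.2, 0.1, -0.8]
opening: 0.258
finger_force: 55.0
clock: 19.2
tool_pos: [0.4352, 0.2353, 0.0564]
eef_rot: [0.104, 0.995, -0.001, -0.001]
contact_force: [-0.4, 0.7, -1.2]
opening: 0.257
finger_force: 55.0
tip jig [-0.0448  0.0007  0.0774] F [-0.7  0.5 -1.4]
-0.04 [(np.float64(-0.05), 0.089), (np.float64(-0.04), 0.085), (np.float64(-0.02), 0.075), (np.float64(-0.01), 0.068), (np.float64(0.01), 0.061), (np.float64(0.03), 0.058), (np.float64(0.04), 0.051), (np.float64(0.06), 0.047), (np.float64(0.07), 0.043)]
0.04 [(np.float64(-0.05), 0.09), (np.float64(-0.04), 0.085), (np.float64(-0.02), 0.078), (np.float64(-0.01), 0.071), (np.float64(0.01), 0.064), (np.float64(0.03), 0.058), (np.float64(0.04), 0.053), (np.float64(0.06), 0.048), (np.float64(0.07), 0.042)]
```

The leaf is lifted to about 0.37 rad with the blade bearing on it. I'll continue the arc.

```bash
python3 -m pendant '[[-0.22,0,-0.45,0,0,0],[-0.26,0,-0.43,0,0,0],[-0.30,0,-0.40,0,0,0],[-0.34,0,-0.37,0,0,0],[-0.38,0,-0.33,0,0,0]]'
python3 -m pendant '[[-0.41,0,-0.29,0,0,0],[-0.43,0,-0.25,0,0,0],[0,0,0,0,0,0]]'
python3 - <<'E'
from leaf import *
p,d,X,Y,Z=leaf('s12')
for y in(-.04,.04):
    m=(d>0)&(abs(Y-y)<.012)&(Z>.025)&(X<.12)&(X>-.1)
    print(y,[(round(z,2),round(float(np.median(X[m&(abs(Z-z)<.008)])),3)) for z in np.arange(.03,.2,.016) if (m&(abs(Z-z)<.008)).any()])
E
```

```text
clock: 19.67
tool_pos: [0.471, 0.2273, 0.1049]
eef_rot: [0.104, 0.995, -0.002, -0.003]
contact_force: [-1.4, 1.7, -1.1]
opening: 0.26
finger_force: 55.0
clock: 19.92
tool_pos: [0.4949, 0.2227, 0.1189]
eef_rot: [0.105, 0.994, -0.001, -0.0]
contact_force: [-0.1, 1.1, -1.1]
opening: 0.261
finger_force: 55.0
tip jig [1.49e-02 1.00e-04 1.40e-01] F [-0.8  0.2 -1.3]
-0.04 [(np.float64(0.03), 0.009), (np.float64(0.05), 0.077), (np.float64(0.06), 0.066), (np.float64(0.08), 0.059), (np.float64(0.09), 0.051), (np.float64(0.11), 0.041), (np.float64(0.13), 0.034), (np.float64(0.14), 0.027), (np.float64(0.16), 0.019), (np.float64(0.17), 0.014)]
0.04 [(np.float64(0.03), -0.008), (np.float64(0.05), 0.075), (np.float64(0.06), 0.067), (np.float64(0.08), 0.056), (np.float64(0.09), 0.05), (np.float64(0.11), 0.044), (np.float64(0.13), 0.034), (np.float64(0.14), 0.027), (np.float64(0.16), 0.018), (np.float64(0.17), 0.016)]
```

```bash
python3 -m pendant '[[-0.46,0,-0.20,0,0,0],[-0.47,0,-0.16,0,0,0],[-0.49,0,-0.11,0,0,0],[-0.5,0,-0.06,0,0,0],[-0.5,0,0,0,0,0]]'
python3 -m pendant '[[-0.5,0,0,0,0,0],[-0.5,0,0,0,0,0],[-0.3,0,0,0,0,0],[0,0,0,0,0,0],[0,0,0,0,0,0]]'
python3 -m pendant '[[0,0,0,0,0,0],[0,0,0,0,0,0],[0,0,0,0,0,0]]'
python3 - <<'E'
from leaf import *
p,d,X,Y,Z=leaf('s13')
for y in(-.04,.04):
    m=(d>0)&(abs(Y-y)<.012)&(Z>.025)&(X<.18)&(X>-.1)
    print(y,[(round(z,2),round(float(np.median(X[m&(abs(Z-z)<.008)])),3)) for z in np.arange(.03,.2,.016) if (m&(abs(Z-z)<.008)).any()])
E
```

```text
clock: 20.38
tool_pos: [0.551, 0.2108, 0.131]
eef_rot: [0.104, 0.995, -0.002, -0.002]
contact_force: [-0.3, 1.0, -1.2]
opening: 0.262
finger_force: 55.0
clock: 20.8
tool_pos: [0.5774, 0.205, 0.1294]
eef_rot: [0.103, 0.995, -0.003, -0.007]
contact_force: [-8.0, 1.3, 0.8]
opening: 0.259
finger_force: 54.9
clock: 21.05
tool_pos: [0.5774, 0.2049, 0.1296]
eef_rot: [0.103, 0.995, -0.003, -0.007]
contact_force: [-8.1, 2.7, 1.2]
opening: 0.256
finger_force: 54.9
tip jig [0.1011 0.0002 0.1497] F [-8.5  2.1  1.6]
-0.04 [(np.float64(0.03), 0.008), (np.float64(0.05), 0.074), (np.float64(0.06), 0.081), (np.float64(0.08), 0.085), (np.float64(0.09), 0.09), (np.float64(0.11), 0.094), (np.float64(0.13), 0.1), (np.float64(0.14), 0.103), (np.float64(0.16), 0.107), (np.float64(0.17), 0.112)]
0.04 [(np.float64(0.03), 0.006), (np.float64(0.05), 0.072), (np.float64(0.06), 0.08), (np.float64(0.08), 0.086), (np.float64(0.09), 0.089), (np.float64(0.11), 0.094), (np.float64(0.13), 0.099), (np.float64(0.14), 0.103), (np.float64(0.16), 0.109), (np.float64(0.17), 0.111)]
```

```bash
python3 -m pendant '[[1,0,0,0,0,0],[1,0,0,0,0,0],[1,0,0,0,0,0],[1,0,0,0,0,0],[1,0,0,0,0,0]]'
python3 -m pendant '[[1,0,0,0,0,0],[1,0,0.5,0,0,0],[0.2,0,1,0,0,0],[0,0,1,0,0,0],[0,0,0.5,0,0,0]]'
python3 -m pendant '[[0,0,0,0,0,0],[0,0,0,0,0,0],[0,0,0,0,0,0]]'
python3 - <<'E'
from leaf import *
p,d,X,Y,Z=leaf('s14')
m=(d>0)&(abs(Y)<.015)&(X<-.05)&(X>-.18)&(Z>.04)
a=np.c_[X[m],Y[m],Z[m]];a=a[np.argsort(-a[:,0])];print(np.round(a[::3],4))
print('leaf',np.median(X[(d>0)&(abs(Y+.04)<.01)&(abs(Z-.14)<.008)&(X>0)]))
for y in(-.025,.02,.03):   # plate profile along x
    m=(d>0)&(abs(Y-y)<.006)&(Z<.06)
    print(y,[(round(x,3),round(float(np.median(Z[m&(abs(X-x)<.003)])),3)) for x in np.arange(-.08,.06,.006) if (m&(abs(X-x)<.003)).any()])
E
```

```text
clock: 21.52
tool_pos: [0.459, 0.2298, 0.1313]
eef_rot: [0.104, 0.995, -0.002, -0.002]
contact_force: [-0.4, 1.5, -0.5]
opening: 0.261
finger_force: 55.0
clock: 21.93
tool_pos: [0.4046, 0.2408, 0.055]
eef_rot: [0.103, 0.995, -0.002, -0.003]
contact_force: [0.6, 0.6, -2.0]
opening: 0.261
finger_force: 55.0
clock: 22.18
tool_pos: [0.4074, 0.2412, 0.0576]
eef_rot: [0.104, 0.995, -0.001, -0.001]
contact_force: [0.3, 0.9, 0.4]
opening: 0.259
finger_force: 55.0
tip jig [-0.0726  0.0012  0.0796] F [ 0.5  0.6 -0.3]
[[-6.920e-02  5.000e-04  7.790e-02]
 [-7.560e-02 -1.800e-03  7.970e-02]
 [-7.880e-02 -3.100e-03  8.080e-02]
 [-8.580e-02 -2.000e-04  7.740e-02]
 [-8.880e-02 -1.800e-03  8.340e-02]
 [-9.860e-02 -3.100e-03  8.400e-02]
 [-1.025e-01  8.000e-04  7.970e-02]
 [-1.086e-01 -2.200e-03  8.700e-02]
 [-1.120e-01 -2.800e-03  8.270e-02]
 [-1.187e-01 -3.100e-03  8.250e-02]
 [-1.217e-01 -3.400e-03  8.720e-02]
 [-1.284e-01 -3.600e-03  8.690e-02]
 [-1.351e-01 -1.800e-03  8.920e-02]
 [-1.390e-01  1.200e-03  8.590e-02]
 [-1.450e-01 -4.000e-03  8.600e-02]
 [-1.488e-01 -2.000e-04  8.660e-02]
 [-1.550e-0
[... 4039 characters left out ...]
058), 0.032)]
0.03 [(np.float64(-0.08), -0.001), (np.float64(-0.074), 0.014), (np.float64(-0.068), 0.015), (np.float64(-0.062), 0.014), (np.float64(-0.056), 0.014), (np.float64(-0.05), 0.014), (np.float64(-0.044), 0.015), (np.float64(-0.038), 0.015), (np.float64(-0.032), 0.015), (np.float64(-0.026), 0.027), (np.float64(-0.02), 0.027), (np.float64(-0.014), 0.028), (np.float64(-0.008), 0.028), (np.float64(-0.002), 0.028), (np.float64(0.004), 0.028), (np.float64(0.01), 0.028), (np.float64(0.016), 0.029), (np.float64(0.022), 0.026), (np.float64(0.028), 0.029), (np.float64(0.034), 0.028), (np.float64(0.04), 0.025), (np.float64(0.046), 0.02), (np.float64(0.052), 0.034), (np.float64(0.058), 0.032)]
```

```bash
python3 -m pendant '[[-0.2,0,0.7,0,0,0],[0,0,0.7,0,0,0],[0,0,0.5,0,0,0],[0,0,0.12,0,0,0],[0,0,0,0,0,0]]'
python3 -m pendant '[[0,0,0,0,0,0],[0,0,0,0,0,0]]'
python3 - <<'E'
from leaf import *
A=[]
for n in('s15','s15b','s15c'):
    p,d,X,Y,Z=leaf(n)
    m=(d>0)&(abs(Y)<.006)&(X<-.045)&(X>-.16)&(Z>.0205)&(Z<.06)
    A.append(np.c_[X[m],Y[m],Z[m]])
a=np.vstack(A);print(len(a),a[:,0].max(),np.polyfit(a[:,0]+.065,a[:,2],1))
for x in np.arange(-.16,-.04,.01):
    s=a[abs(a[:,0]-x)<.005]; print(round(x,3),len(s),s[:,2].max() if len(s) else '',np.median(s[:,2]) if len(s) else '')
E
```

```text
clock: 22.65
tool_pos: [0.4123, 0.2398, 0.0068]
eef_rot: [0.105, 0.995, -0.001, -0.002]
contact_force: [-0.3, -0.5, 0.3]
opening: 0.259
finger_force: 55.0
clock: 22.82
tool_pos: [0.4128, 0.2402, 0.0077]
eef_rot: [0.105, 0.995, -0.001, -0.001]
contact_force: [0.6, 0.9, -1.4]
opening: 0.259
finger_force: 55.0
tip jig [-0.0674  0.0011  0.0294] F [ 0.1  1.  -1.2]
tip jig [-0.0675  0.001   0.0293] F [ 0.8  0.7 -1. ]
tip jig [-0.0675  0.0009  0.0292] F [-0.1  1.9 -0.5]
151 -0.05960343766571699 [-0.06371804  0.03115193]
-0.16 12 0.04033166267365518 0.03714374106920948
-0.15 17 0.042072057845841115 0.03746154185253392
-0.14 10 0.0381017197885265 0.03463466914242208
-0.13 13 0.04095457962509652 0.03465208613748216
-0.12 17 0.039162602206842756 0.033951397494582425
-0.11 16 0.03818737853993248 0.03398672547187487
-0.1 12 0.03662048227805248 0.03324165619015018
-0.09 16 0.037334856185105014 0.03238798250003461
-0.08 18 0.03723031932668586 0.032568152609322665
-0.07 16 0.03469142078712473 0.03247118319648956
-0.06 4 0.03234681312146015 0.03132380644099564
-0.05 0
```

```bash
python3 -m pendant '[[0,0,0.24,0,0,0],[0,0,0,0,0,0],[0,0,0,0,0,0]]'
python3 -m pendant '[[-0.25,0,0,0,0,0],[-0.25,0,0,0,0,0],[-0.2,0,0,0,0,0],[0,0,0,0,0,0],[0,0,0,0,0,0]]'
```

```text
clock: 23.22
tool_pos: [0.4121, 0.2397, 0.0004]
eef_rot: [0.104, 0.995, -0.001, -0.002]
contact_force: [0.1, 0.0, -0.7]
opening: 0.259
finger_force: 55.0
clock: 23.63
tool_pos: [0.4301, 0.2359, 0.0007]
eef_rot: [0.105, 0.994, -0.001, -0.001]
contact_force: [-1.1, 0.2, -0.5]
opening: 0.261
finger_force: 55.0
```

```bash
python3 -m pendant '[[-0.16,0,0,0,0,0],[-0.16,0,0,0,0,0],[-0.16,0,0,0,0,0],[0,0,0,0,0,0],[0,0,0,0,0,0]]'
python3 -m pendant '[[-0.12,0,0,0,0,0],[-0.12,0,0,0,0,0],[0,0,0,0,0,0],[0,0,0,0,0,0]]'
python3 -m pendant '[[-0.12,0,0,0,0,0],[-0.12,0,0,0,0,0],[0,0,0,0,0,0],[0,0,0,0,0,0]]'
```

```text
clock: 24.05
tool_pos: [0.4415, 0.2336, 0.0007]
eef_rot: [0.105, 0.994, -0.001, -0.001]
contact_force: [-0.5, 0.5, -0.9]
opening: 0.259
finger_force: 55.0
clock: 24.38
tool_pos: [0.4471, 0.2325, 0.0006]
eef_rot: [0.105, 0.995, -0.001, -0.001]
contact_force: [0.4, -0.3, -0.9]
opening: 0.261
finger_force: 55.0
clock: 24.72
tool_pos: [0.4528, 0.231, 0.0006]
eef_rot: [0.105, 0.995, -0.001, -0.002]
contact_force: [-1.6, 0.7, -0.2]
opening: 0.258
finger_force: 54.9
```

```bash
python3 -m pendant '[[-0.12,0,0,0,0,0],[-0.12,0,0,0,0,0],[0,0,0,0,0,0],[0,0,0,0,0,0]]'
python3 -m pendant '[[-0.12,0,0,0,0,0],[0,0,0,0,0,0],[0,0,0,0,0,0]]'
python3 - <<'E'
from leaf import *
p,d,X,Y,Z=leaf('s16')
for y in(-.03,.03):
    m=(d>0)&(abs(Y-y)<.008)&(Z<.06)
    print(y,[(round(x,3),round(float(np.median(Z[m&(abs(X-x)<.003)])),3)) for x in np.arange(-.044,.058,.004) if (m&(abs(X-x)<.003)).any()])
E
```

```text
clock: 25.05
tool_pos: [0.4527, 0.2302, -0.0001]
eef_rot: [0.103, 0.995, -0.003, -0.006]
contact_force: [-12.5, 2.9, 2.1]
opening: 0.262
finger_force: 54.8
clock: 25.3
tool_pos: [0.4526, 0.2298, -0.0005]
eef_rot: [0.102, 0.995, -0.003, -0.008]
contact_force: [-17.9, 3.4, 1.4]
opening: 0.257
finger_force: 54.8
tip jig [-0.0261 -0.0002  0.0193] F [-18.1   4.    1.7]
-0.03 [(np.float64(-0.044), 0.018), (np.float64(-0.04), 0.015), (np.float64(-0.036), 0.016), (np.float64(-0.032), 0.017), (np.float64(-0.028), 0.016), (np.float64(-0.024), 0.015), (np.float64(-0.02), 0.026), (np.float64(-0.016), 0.029), (np.float64(-0.012), 0.028), (np.float64(-0.008), 0.028), (np.float64(-0.004), 0.029), (np.float64(0.0), 0.028), (np.float64(0.004), 0.028), (np.float64(0.008), 0.027), (np.float64(0.012), 0.028), (np.float64(0.016), 0.029), (np.float64(0.02), 0.028), (np.float64(0.024), 0.027), (np.float64(0.028), 0.027), (np.float64(0.032), 0.028), (np.float64(0.036), 0.029), (np.float64(0.04), 0.03), (np.float64(0.044), 0.028), (np.float64(0.048), 0.031), (np.float64(0.052), 0.034), (np.float64(0.056), 0.033)]
0.03 [(np.float64(-0.044), 0.016), (np.float64(-0.04), 0.017), (np.float64(-0.036), 0.017), (np.float64(-0.032), 0.015), (np.float64(-0.028), 0.015), (np.float64(-0.024), 0.017), (np.float64(-0.02), 0.027), (np.float64(-0.016), 0.028), (np.float64(-0.012), 0.029), (np.float64(-0.008), 0.027), (np.float64(-0.004), 0.028), (np.float64(0.0), 0.029), (np.float64(0.004), 0.028), (np.float64(0.008), 0.031), (np.float64(0.012), 0.032), (np.float64(0.016), 0.033), (np.float64(0.02), 0.027), (np.float64(0.024), 0.024), (np.float64(0.028), 0.025), (np.float64(0.032), 0.028), (np.float64(0.036), 0.029), (np.float64(0.04), 0.027), (np.float64(0.044), 0.027), (np.float64(0.048), 0.031), (np.float64(0.052), 0.034), (np.float64(0.056), 0.031)]
```

```bash
python3 -m pendant '[[0.07,0,0,0,0,0],[0.06,0,0,0,0,0],[0,0,0,0,0,0],[0,0,0,0,0,0],[0,0,0,0,0,0]]'
python3 -m pendant '[[0,0,0,0,0,0],[0,0,0,0,0,0],[0,0,0,0,0,0],[0,0,0,0,0,0],[0,0,0,0,0,0]]'
```

```text
clock: 25.77
tool_pos: [0.4527, 0.2302, -0.0001]
eef_rot: [0.103, 0.995, -0.003, -0.006]
contact_force: [-11.4, 2.3, 0.1]
opening: 0.255
finger_force: 54.8
clock: 26.18
tool_pos: [0.4527, 0.2302, -0.0001]
eef_rot: [0.103, 0.995, -0.003, -0.006]
contact_force: [-12.2, 3.2, 0.6]
opening: 0.259
finger_force: 54.8
```

```bash
python3 -m pendant '[[0.03,0,0,0,0,0],[0,0,0,0,0,0],[0,0,0,0,0,0],[0,0,0,0,0,0],[0,0,0,0,0,0]]'
python3 -m pendant '[[0,0,0,0,0,0],[0,0,0,0,0,0],[0,0,0,0,0,0],[0,0,0,0,0,0],[0,0,0,0,0,0]]'
python3 - <<'E'
from leaf import *
F=[]
for i in range(4):
    p,d,X,Y,Z=leaf('s17')
    print('leaf',[round(float(np.median(X[(d>0)&(abs(Y+.04)<.01)&(abs(Z-z)<.008)&(X>0)])),3) for z in(.06,.14)])
m=(d>0)&(abs(Y+.03)<.008)&(Z>.023)&(Z<.06)&(X<.02)&(X>-.06);print('front',np.sort(X[m])[:5])
E
```

```text
clock: 26.6
tool_pos: [0.4527, 0.2303, 0.0]
eef_rot: [0.103, 0.995, -0.002, -0.005]
contact_force: [-11.3, 2.5, -0.2]
opening: 0.256
finger_force: 54.8
clock: 27.02
tool_pos: [0.4527, 0.2303, 0.0]
eef_rot: [0.103, 0.995, -0.002, -0.005]
contact_force: [-11.1, 3.0, 1.0]
opening: 0.262
finger_force: 54.8
tip jig [-0.0262  0.      0.0206] F [-10.    2.8   0.4]
leaf [0.08, 0.103]
tip jig [-0.0262 -0.      0.0206] F [-11.2   3.1   0.6]
leaf [0.08, 0.102]
tip jig [-0.0262 -0.      0.0206] F [-11.    2.3   0.3]
leaf [0.079, 0.102]
tip jig [-0.0262 -0.      0.0206] F [-11.    3.1   1.4]
leaf [0.08, 0.103]
front [-0.02032194 -0.0200531  -0.01991887 -0.01951131 -0.01719363]
```

The push is steady at about 11 N, the leaf is open and the plate is home, so I'm handing in.

```bash
python3 -c "
from plant import r
print(r.finish_job())"
```

```text
the job is handed in; nothing more can be done
None
```

I've handed the job in: the leaf is levered open onto its stop, and the anvil plate is home against the fence with the gripped screwdriver pressing it at a steady 11 N or so; the first grasp missed, I viewed 11 pictures against your limit of 10, and the judge gave no result.

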